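# Slide the inspection lamp to its marked stop

### The arm

A 6-joint arm with a two-finger parallel gripper is mounted at the origin on the work surface. World frame = base frame: x ahead of the robot, y to its left, z up, the work surface at z = 0. Lengths are in m, angles in degrees, forces in N, time in s.
With the tool pointing down it reaches from about 0.4 to 0.825 m from the base axis. Payload 7 kg.
Tool frame: the origin (TCP) lies on the centre line of the jaws, within the pads' length; the fingertips stand 25 mm ahead of it and the grasp point (between the pads) lies 6 mm ahead of it; x points along the fingers, z is the direction in which the jaws open and shut, and the axes are right-handed (so a half turn about x gives the same grasp; the last joint's range is limited). The gripper opens to 88 mm and grips with 3 to 60 N. Pads are 19 mm wide; open, the fingers measure 130 mm over their backs; the gripper's body (78 mm by 193 mm) begins 47 mm behind the grasp point.
Start: joints at [-51.732, 20.546, 0.682, 0, -70.136, -16.507], TCP at [0.25, -0.627, 0.252] pointing down, gripper open.
Joint ranges: [-176.03, 176.03], [-82.01, 121.73], [-58.28, 71.71], [-173.87, 95.51], [-174.79, -0.11], [-173.66, 173.66]. Speed limits (degrees/s): [136.94, 136.94, 172.46, 180, 180, 180].

### API

Orientations are given as [roll, pitch, yaw] about the fixed x, y, z axes, in that order (R = Rz(yaw) Ry(pitch) Rx(roll)).
In Python, from plant import ctrl gives the robot as it stands. The module is installed in compiled form; this text tells all that it offers.
- The arm moves only by the tool send_rows, never from a script. Its argument "deltas" is a list of rows, each an object of numbers: "dx", "dy", "dz": the shift along the tool's x, y, z in mm; "ax", "ay", "az": the turn, a rotation vector about the tool's x, y, z in units of 5 degrees (1.0 is 5 degrees); "fingers": the opening, from 0 (shut) to 1 (fully open). A call has 1 to 12 rows; each row shifts and turns the commanded pose from where the row before left it, along the tool's axes as they then stand; what a row does not reach is not made up. A row lasts 1/8 s, in which the tool goes at most 62.5 mm and 10.7 degrees, less where a joint would pass 70% of its speed; a pose out of reach is approached as far as the arm can. A call with a gripper value outside its range is refused whole. The fingers move at their own pace and stop on an object; the grip force is fixed at half the most. Time passes only in rows, so rows that do not move let the fingers close. It gives the time, the measured TCP pose, the force and the opening at its end, in the units of the state.
- ctrl.get_obs(): the state, without advancing time (a new reading comes with each control period).
- ctrl.snapshot(name): name is "scene" or "top" or "wrist"; returns a dict with "image" (420x560x3 uint8, blue, green, red), "fx", "fy", "cx", "cy" (pixels), "R" (3x3) and "t" (3): a world point X has camera coordinates R X + t; the wrist camera has in their place "hand_eye" (4x4, takes a point from camera to tool coordinates, whose origin is the TCP and whose axes are the tool frame's). Camera axes: x right, y down, z forward; pixel columns grow to the right and rows downward; lengths in m; the calibration is good to about 2 mm. A picture is of the moment at which its call begins: read the wrist's pose just before it. There is no depth.
- ctrl.close_job(): hands the job in, once; it reports no verdict.
The state is a dict: "clock": time; "joint_pos": joint angles; "qvel": joint speeds; "tau": joint torques, N m; "tool_pos": TCP position; "orientation": TCP orientation; "force": force on the tool from outside, world axes, zero at the start; "moment": the same for the moment, N m; "opening": finger opening in m.
Only numpy, scipy, OpenCV 4.12 (cv2) and the standard library are available. Lean on these libraries where they do the work, as an engineer would, in place of code of your own. Each camera call takes 0.05 s, during which the arm holds its last target.

### The job

Bring the inspection lamp over the sample panel at the marked stop, the one with the thumbscrew and pointer: with the fingertips press down the ribbed release pad in the middle of the lamp carriage to free its brake, and keeping it pressed push the carriage gently along the rail until it rests against that stop. Then let the pad come up so that the brake holds the carriage there. Do not force the carriage against its brake, and leave everything else on the bench where it is; nothing needs to be gripped or lifted.

Things in the scene. Friction and masses are not known exactly. Their poses are not given: they have to be found in the camera images.
- rig: fixed rig: grey board 350 x 580 x 12 mm on the bench with an aluminium T-slot rail (520 long, 40 wide, top 42 mm above the bench) and, beyond the rail, three coated sample panels. Origin on the bench under the rail's middle; y axis along the rail, x across it, away from the robot; z up. Turned by up to 0.25 rad
- lamp_carriage (a joint): position (m) of the lamp carriage on the rail: 0 at the rail's middle, growing along the rig's +y. Black block, 100 mm along the rail, 60 mm wide, captive on it; its two raised ends (21 mm long each) reach 73 mm above the bench, with the release pad sunk between them. Free, it slides with 1 to 2 N; the brake holds it against some 10 to 14 N
- release_pad (a joint): how far (m) the release pad is pressed straight down: 0 up, brake on; 0.005 fully down, where it stops hard. A spring holds it up with about 4 N, rising to 6.5 N when fully down; the brake is free from about 0.002 down and grips again as soon as the pad is let up
- pad_top (a point): centre of the top face of the release pad, the ribbed grey pad in the middle of the carriage: 46 mm across the rail, 54 mm along it, face 61 mm above the bench when up, in a 58 mm gap between the raised ends, which stand 12 mm above it. Each end face of the carriage is 50 mm from it along the rail
- screw_stop_mid (a point): centre of the top face of the marked stop: steel block clamped over the rail, 24 mm along it, 56 mm across, 54 mm above the bench, with a dark star-headed thumbscrew on top (24 mm diameter, up to 78 mm) and a pointer at its near side. On either side of the carriage, which touches it when pad_top is 62 mm from this point along the rail
- plain_stop_mid (a point): centre of the top face of the other stop, the same steel block without thumbscrew or pointer, clamped on the rail on the opposite side of the carriage
- coating_bottle: small amber glass bottle with black cap, 32 mm diameter, 75 mm tall, standing on the board between the rail and the robot, toward one end; origin at the centre of its underside. A bystander, loose
- applicator: coating applicator block, 42 x 85 x 28 mm, lying on the board between the rail and the robot; origin at the centre of its underside. A bystander, loose
- tape_roll: roll of masking tape lying flat on the bench left of the rig, 100 mm outside diameter, 24 mm high; origin at the centre of its underside. A bystander, loose
- thickness_gauge: black hand-held paint thickness gauge with a small screen, 62 x 108 x 26 mm, lying on the bench right of the rig; origin at the centre of its underside. A bystander, loose
- polish_bottle: white polish bottle, 66 mm diameter, 190 mm tall, standing left of the rig; origin at the centre of its underside. A bystander, loose
- trigger_bottle: white trigger spray bottle, 76 mm diameter, 193 mm tall, standing right of the rig; origin at the centre of its underside. A bystander, loose
- detail_brush: small detailing brush, 200 mm long, lying on the bench between the rig and the robot; origin at its underside. A bystander, loose
- lamp_mid (a point): centre of the LED bar lamp carried by the carriage over the panels: 170 mm along the rail, 46 mm across, 135 mm beyond the pad; its upper side is 93 mm above the bench

How it is judged:
By the outcome, as a careful person would: the job done as asked, in the order asked, and still so for the second after the job is handed in, with the robot touching nothing.
It also fails if it takes over 38 s, if anything falls off the work surface, if the arm or the gripper's body presses on something with over 40 N, if the wrist force passes 120 N, or if a joint passes its speed limit or range.

## Working session

There is one attempt and no reset: what is moved stays moved. The work goes in short steps, Python scripts to look and compute and a tool call to move; the robot and the scene stay as the last step left them, time stands still between calls to the robot, and variables do not carry over. Pictures are saved under pics/ and viewed, and the job is handed in when it is done.

Besides the shell and the picture viewer there is one more tool, called after "Emit:" by a JSON object that holds its "name" and its "arguments", one argument or row to a line. send_rows: Moves the arm, as the interface text tells. Its arguments: {"type":"object","properties":{"deltas":{"type":"array","items":{"type":"object","properties":{"dx":{"type":"number"},"dy":{"type":"number"},"dz":{"type":"number"},"ax":{"type":"number"},"ay":{"type":"number"},"az":{"type":"number"},"fingers":{"type":"number"}}}}},"required":["deltas"]}

```bash
mkdir -p pics; cat > h.py <<'E'
import numpy as np,cv2,json
from plant import ctrl
def snap(n,f):
    o=ctrl.get_obs(); s=ctrl.snapshot(n); cv2.imwrite('pics/'+f+'.png',s['image'])
    d={k:np.asarray(v).tolist() for k,v in s.items() if k!='image'}; d['obs']={k:np.asarray(v).tolist() for k,v in o.items()}
    json.dump(d,open('pics/'+f+'.json','w')); return s
def ray(f,u,v,z):
    d=json.load(open('pics/'+f+'.json')); R=np.array(d['R']);t=np.array(d['t'])
    c=-R.T@t; r=R.T@np.array([(u-d['cx'])/d['fx'],(v-d['cy'])/d['fy'],1]); return c+r*(z-c[2])/r[2]
def proj(f,X):
    d=json.load(open('pics/'+f+'.json')); p=np.array(d['R'])@X+np.array(d['t']); return np.array([d['fx']*p[0]/p[2]+d['cx'],d['fy']*p[1]/p[2]+d['cy']])
E
python3 - <<'E'
from h import *
snap('scene','scene0');snap('top','top0')
print(ctrl.get_obs())
for f in('scene0','top0'):
    d=json.load(open(f'pics/{f}.json'));print(d['R'],d['t'],d['fx'],d['cx'],d['cy'])
E
```

```text
{'clock': 0.1, 'joint_pos': array([-5.17324785e+01,  2.05876824e+01,  6.40474760e-01, -1.64532639e-02,
       -7.01365398e+01, -1.65060789e+01]), 'qvel': array([ 0.03129393, -0.13471849,  0.15747274,  0.09311071,  0.00615566,
       -0.0390007 ]), 'tau': array([-7.64376691e-04, -5.84163415e+01,  2.93753064e+01,  7.01565340e+00,
        1.01463767e-02, -8.30884323e-05]), 'tool_pos': array([ 0.25007235, -0.62654931,  0.25072745]), 'orientation': array([  6.04287788,  89.9148356 , 117.79871865]), 'force': array([-0.20649873, -0.15305255, -0.26690754]), 'moment': array([ 0.01442119, -0.0077628 ,  0.03728209]), 'opening': 0.0872808104522019}
[[0.7124873982329561, 0.7016638286552579, -0.005438650207337807], [0.5857353845008243, -0.5990027347025713, -0.5459943068956972], [-0.38636222214769483, 0.38582845329976095, -0.8377712324503688]] [-0.41699275985419965, -0.2521316367786616, 1.5288932708053133] 505.0302799312737 276.51336627559186 207.97236764945333
[[-0.008580691941884157, -0.9999528332940897, 0.0045500453757257074], [-0.9931654777574594, 0.00799261322951778, -0.11644076573331442], [0.11639890685309619, -0.005518090329635426, -0.9931872155653829]] [0.010527103026251525, 0.5537499661183464, 1.127499220994202] 481.33309398231825 279.56516070625594 209.06705931837104
```

View pics/top0.png

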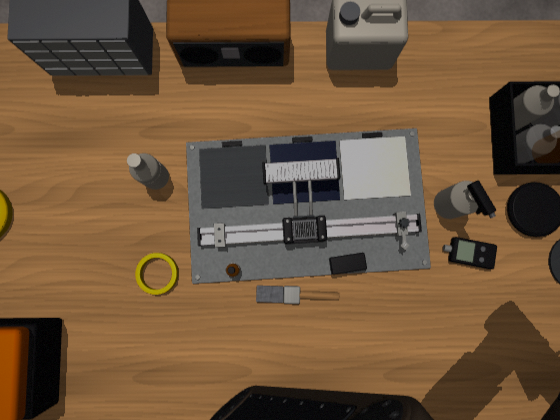

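View pics/scene0.png

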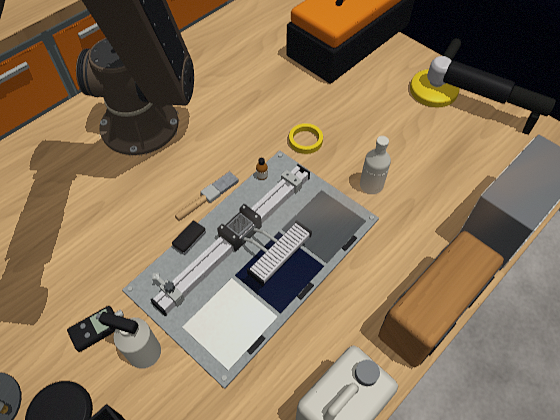

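Top view: carriage at about (304,230), thumbscrew stop on the right at (403,225), plain stop on the left at (219,234). I'll zoom in for measurement.

```bash
python3 - <<'E'
import cv2
a=cv2.imread('pics/top0.png')
cv2.imwrite('pics/z1.png',cv2.resize(a[200:260,270:350],None,fx=10,fy=10,interpolation=cv2.INTER_CUBIC))
cv2.imwrite('pics/z2.png',cv2.resize(a[200:260,360:440],None,fx=10,fy=10,interpolation=cv2.INTER_CUBIC))
cv2.imwrite('pics/z3.png',cv2.resize(a[200:260,180:260],None,fx=10,fy=10,interpolation=cv2.INTER_CUBIC))
E
```

```text
(no output)
```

View pics/z1.png

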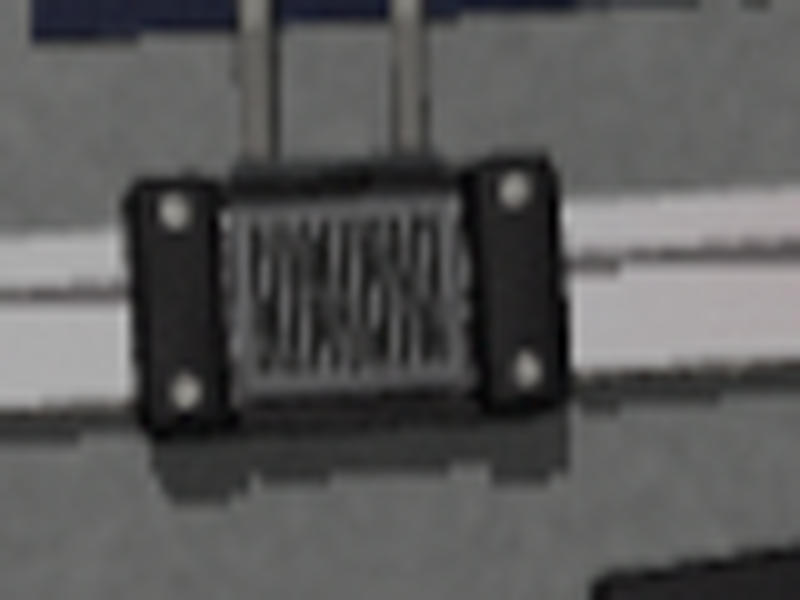

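View pics/z2.png

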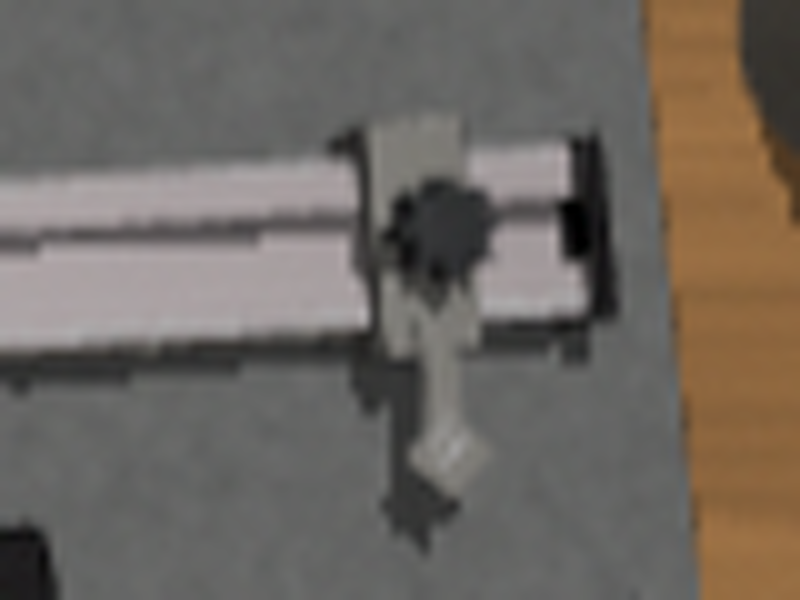

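View pics/z3.png

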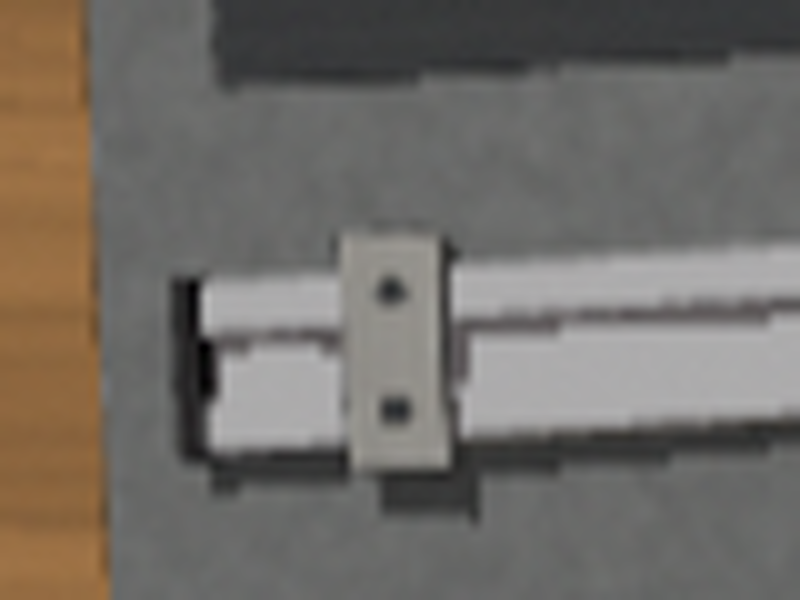

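```bash
python3 - <<'E'
from h import *
P=lambda u0,x,y,z: ray('top0',u0+x/10-.45,200+y/10-.45,z)
c1=np.mean([P(270,*q,.0735) for q in[(175,212),(515,188),(185,390),(528,368)]],axis=0)
c2=P(270,348,297,.061)
s=np.mean([P(360,*q,.054) for q in[(365,122),(462,116),(385,355),(482,348)]],axis=0)
p=np.mean([P(180,*q,.054) for q in[(340,235),(440,233),(352,470),(450,467)]],axis=0)
print(c1,c2,s,p)
d=s-p; d/=np.linalg.norm(d); print('dir',d,np.degrees(np.arctan2(d[1],d[0])))
for c in(c1,c2): print((s-c)@d-.062,(c-p)@d, np.cross(d[:2],(c-p)[:2]))
for n,q in(('bottle',P(180,530,700,.08)),):print(n,q)
o=ctrl.get_obs();from scipy.spatial.transform import Rotation as Ro
R=Ro.from_euler('xyz',o['orientation'],degrees=True).as_matrix();print(R.round(3))
x=np.array([-d[1],d[0],0]) # away
if x[0]<0:x=-x
print('x_rig',x)
print('tool comps of (pad-tcp)',R.T@(c1-o['tool_pos']))
# angle between tool z (jaws) and rail
print('tool z',np.degrees(np.arctan2(R[1,2],R[0,2])))
E
```

```text
[ 0.5033161  -0.05144001  0.0735    ] [ 0.5024683  -0.05147318  0.061     ] [ 0.51576402 -0.28224731  0.054     ] [0.49195482 0.14855108 0.054     ]
dir [ 0.05518339 -0.99847624  0.        ] -86.8366176838079
0.1691425228353257 0.20031331011115514 0.00030777982699264905
0.1691561871468155 0.20029964579966536 -0.0005405602349014618
bottle [0.41053488 0.11434956 0.08      ]
[[-0.001 -0.929 -0.371]
 [ 0.001 -0.371  0.929]
 [-1.     0.     0.001]]
x_rig [0.99847624 0.05518339 0.        ]
tool comps of (pad-tcp) [ 0.17780789 -0.44839891  0.44001755]
tool z 111.75583414400072<stdin>:9: DeprecationWarning: Arrays of 2-dimensional vectors are deprecated. Use arrays of 3-dimensional vectors instead. (deprecated in NumPy 2.0)
```

Emit:
{"name": "send_rows", "arguments": {
  "deltas": [
    {"ax":0.93,"fingers":0},
    {"ax":0.93,"fingers":0},
    {"ax":0.93,"fingers":0},
    {"ax":0.93,"fingers":0},
    {"dz":35,"dy":-18,"fingers":0},
    {"dz":35,"dy":-18,"fingers":0},
    {"dz":35,"dy":-18,"fingers":0},
    {"dz":35,"dy":-18,"fingers":0},
    {"dz":35,"dy":-18,"fingers":0},
    {"dz":35,"dy":-18,"fingers":0},
    {"dz":35,"dy":-18,"fingers":0},
    {"dz":35,"dy":-18,"fingers":0}
  ]
}}

```text
validation failed for argument at $.de...
```

Emit:
{"name": "send_rows", "arguments": {
  "deltas": [
    {"dz":35,"dy":-18,"fingers":0},
    {"dz":35,"dy":-18,"fingers":0},
    {"dz":35,"dy":-18,"fingers":0},
    {"dz":35,"dy":-18,"fingers":0},
    {"dz":35,"dy":-18,"fingers":0},
    {"dz":35,"dy":-18,"fingers":0},
    {"dz":35,"dy":-18,"fingers":0},
    {"dz":25,"dy":-14,"fingers":0},
    {"fingers":0}
  ]
}}

```text
validation failed for argument at $.de...
```

```bash
python3 - <<'E'
from h import *
from scipy.spatial.transform import Rotation as Ro
s=snap('wrist','w1'); o=ctrl.get_obs()
print({k:np.round(v,4) for k,v in o.items() if k in('clock','tool_pos','orientation','force','opening')})
R=Ro.from_euler('xyz',o['orientation'],degrees=True).as_matrix()
print(R.round(4),R.T@(np.array([.5028,-.0515,.061])-o['tool_pos'])*1000)
print(ray('top0',460,198,.15))
E
```

```text
{'clock': np.float64(0.15), 'tool_pos': array([ 0.2501, -0.6266,  0.2508]), 'orientation': array([  6.8595,  89.9286, 118.6134]), 'force': array([ 0.8075, -0.691 , -0.2686]), 'opening': np.float64(0.0875)}
[[-6.000e-04 -9.288e-01 -3.706e-01]
 [ 1.100e-03 -3.706e-01  9.288e-01]
 [-1.000e+00  1.000e-04  1.200e-03]] [ 190.31271701 -447.91588686  440.26957063]
[ 0.56108495 -0.38571639  0.15      ]
```

View pics/w1.png

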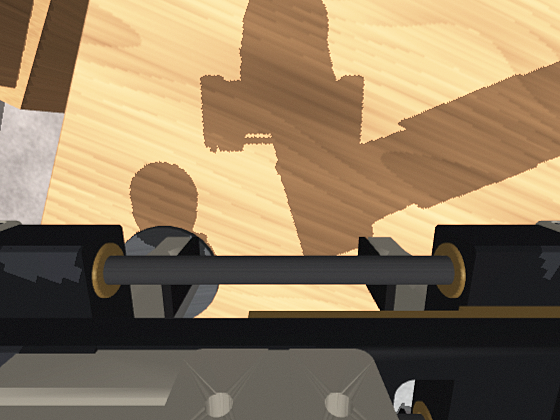

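The calls were refused and the arm hasn't moved. The wrist view shows only bench. I'll try one row with every field filled in.

Emit:
{"name": "send_rows", "arguments": {
  "deltas": [
    {"dx":0,"dy":0,"dz":0,"ax":0.93,"ay":0,"az":0,"fingers":0}
  ]
}}

```text
clock: 0.28
tool_pos: [0.2502, -0.6267, 0.2511]
orientation: [10.5, 90.0, 117.5]
force: [0.7, -0.4, -0.3]
opening: 0.082
```

Emit:
{"name": "send_rows", "arguments": {
  "deltas": [
    {"dx":0,"dy":0,"dz":0,"ax":0.93,"ay":0,"az":0,"fingers":0},
    {"dx":0,"dy":0,"dz":0,"ax":0.93,"ay":0,"az":0,"fingers":0},
    {"dx":0,"dy":0,"dz":0,"ax":0.93,"ay":0,"az":0,"fingers":0},
    {"dx":0,"dy":-18,"dz":35,"ax":0,"ay":0,"az":0,"fingers":0},
    {"dx":0,"dy":-18,"dz":35,"ax":0,"ay":0,"az":0,"fingers":0},
    {"dx":0,"dy":-18,"dz":35,"ax":0,"ay":0,"az":0,"fingers":0},
    {"dx":0,"dy":-18,"dz":35,"ax":0,"ay":0,"az":0,"fingers":0},
    {"dx":0,"dy":-18,"dz":35,"ax":0,"ay":0,"az":0,"fingers":0},
    {"dx":0,"dy":-18,"dz":35,"ax":0,"ay":0,"az":0,"fingers":0},
    {"dx":0,"dy":-18,"dz":35,"ax":0,"ay":0,"az":0,"fingers":0},
    {"dx":0,"dy":-18,"dz":35,"ax":0,"ay":0,"az":0,"fingers":0}
  ]
}}

```text
clock: 1.65
tool_pos: [0.3788, -0.3381, 0.2515]
orientation: [27.8, 90.0, 120.9]
force: [0.3, 0.7, 0.3]
opening: 0.0005
```

Emit:
{"name": "send_rows", "arguments": {
  "deltas": [
    {"dx":0,"dy":-18,"dz":35,"ax":0,"ay":0,"az":0,"fingers":0},
    {"dx":0,"dy":-18,"dz":35,"ax":0,"ay":0,"az":0,"fingers":0},
    {"dx":0,"dy":-18,"dz":35,"ax":0,"ay":0,"az":0,"fingers":0},
    {"dx":0,"dy":-18,"dz":35,"ax":0,"ay":0,"az":0,"fingers":0},
    {"dx":0,"dy":-18,"dz":35,"ax":0,"ay":0,"az":0,"fingers":0},
    {"dx":0,"dy":-18,"dz":35,"ax":0,"ay":0,"az":0,"fingers":0},
    {"dx":0,"dy":-18,"dz":35,"ax":0,"ay":0,"az":0,"fingers":0},
    {"dx":0,"dy":-14,"dz":25,"ax":0,"ay":0,"az":0,"fingers":0},
    {"dx":0,"dy":0,"dz":0,"ax":0,"ay":0,"az":0,"fingers":0},
    {"dx":0,"dy":0,"dz":0,"ax":0,"ay":0,"az":0,"fingers":0}
  ]
}}

```text
clock: 2.9
tool_pos: [0.5031, -0.0623, 0.2513]
orientation: [95.2, 90.0, -171.7]
force: [0.8, -0.3, 0.6]
opening: 0.0005
```

```bash
cat >> h.py <<'E'
from scipy.spatial.transform import Rotation as Ro
def st(tgt=None):
    o=ctrl.get_obs()
    print({k:np.round(v,4) for k,v in o.items() if k in('clock','tool_pos','orientation','force','opening')})
    R=Ro.from_euler('xyz',o['orientation'],degrees=True).as_matrix()
    print(R.round(4))
    if tgt is not None: print('tool delta mm',R.T@(np.array(tgt)-o['tool_pos'])*1000)
E
python3 - <<'E'
from h import *
snap('wrist','w2'); st([.5028,-.0515,.061])
E
```

```text
{'clock': np.float64(2.95), 'tool_pos': array([ 0.503 , -0.0625,  0.2514]), 'orientation': array([  95.4357,   89.9734, -171.4223]), 'force': array([-0.0937,  0.4218,  0.6562]), 'opening': np.float64(0.0006)}
[[-5.000e-04 -9.985e-01 -5.480e-02]
 [-1.000e-04 -5.480e-02  9.985e-01]
 [-1.000e+00  5.000e-04 -0.000e+00]]
tool delta mm [190.42239839  -0.47216762  11.04742017]
```

View pics/w2.png

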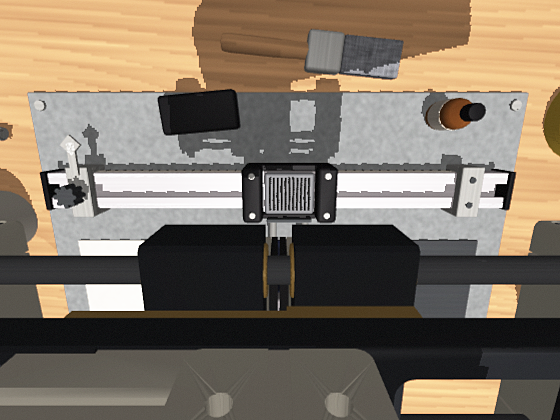

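The wrist view shows the pad at about (289,193), the carriage screws at about (252,171), (326,171), (250,216) and (328,216), and the star screw on the left at (69,192). I'll check these against the hand-eye calibration.

```bash
python3 - <<'E'
from h import *
a=cv2.imread('pics/w2.png')
d=json.load(open('pics/w2.json'));o=d['obs']
T=np.eye(4);T[:3,:3]=Ro.from_euler('xyz',o['orientation'],degrees=True).as_matrix();T[:3,3]=o['tool_pos']
W=T@np.array(d['hand_eye'])
def wr(u,v,z):
    r=W[:3,:3]@[(u-d['cx'])/d['fx'],(v-d['cy'])/d['fy'],1];return W[:3,3]+r*(z-W[2,3])/r[2]
for q in[(252,171),(326,171),(250,216),(328,216)]:print(wr(*q,.0735))
print(np.mean([wr(*q,.0735) for q in[(252,171),(326,171),(250,216),(328,216)]],axis=0),wr(289,193,.061))
print('plain stop',wr(470,190,.054))
cv2.imwrite('pics/z4.png',cv2.resize(a[150:240,230:350],None,fx=6,fy=6,interpolation=cv2.INTER_CUBIC))
E
```

```text
[ 0.47751193 -0.09017033  0.0735    ]
[ 0.47332698 -0.01455551  0.0735    ]
[ 0.52542415 -0.09066309  0.0735    ]
[ 0.52083477 -0.00797096  0.0735    ]
[ 0.49927446 -0.05083998  0.0735    ] [ 0.50077474 -0.05032401  0.061     ]
plain stop [0.48773832 0.14923868 0.054     ]
```

View pics/z4.png

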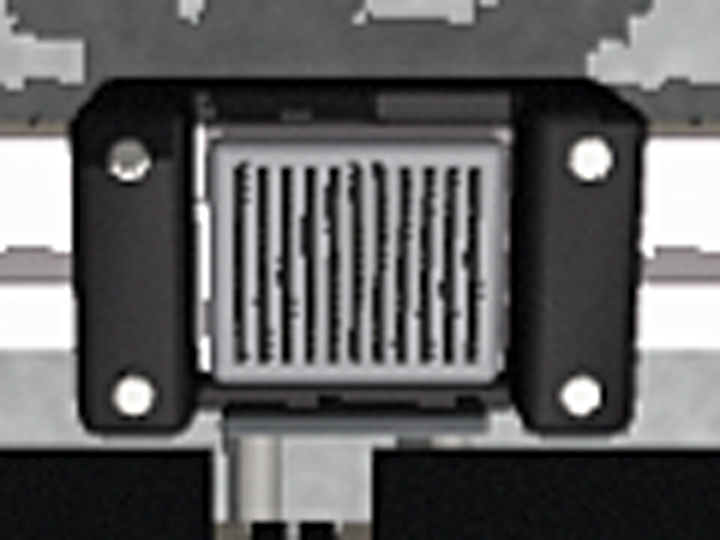

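Emit:
{"name": "send_rows", "arguments": {
  "deltas": [
    {"dx":25,"dy":1,"dz":11,"ax":0,"ay":0,"az":0,"fingers":0},
    {"dx":30,"dy":0,"dz":0,"ax":0,"ay":0,"az":0,"fingers":0},
    {"dx":30,"dy":0,"dz":0,"ax":0,"ay":0,"az":0,"fingers":0},
    {"dx":30,"dy":0,"dz":0,"ax":0,"ay":0,"az":0,"fingers":0},
    {"dx":20,"dy":0,"dz":0,"ax":0,"ay":0,"az":0,"fingers":0},
    {"dx":10,"dy":0,"dz":0,"ax":0,"ay":0,"az":0,"fingers":0},
    {"dx":0,"dy":0,"dz":0,"ax":0,"ay":0,"az":0,"fingers":0}
  ]
}}

```text
clock: 3.82
tool_pos: [0.5016, -0.0517, 0.1064]
orientation: [106.8, 89.9, -160.1]
force: [-0.1, 0.4, 0.6]
opening: 0.0003
```

```bash
python3 - <<'E'
from h import *
a=snap('scene','s2')['image'];b=snap('wrist','w3')['image'];c=snap('top','t3')['image'];st([.502,-.051,.061])
cv2.imwrite('pics/z5.png',np.hstack([cv2.resize(a[190:280,190:290],(500,450),interpolation=cv2.INTER_CUBIC),cv2.resize(b[:,140:420],(300,450))]))
E
```

```text
{'clock': np.float64(3.975), 'tool_pos': array([ 0.5024, -0.0512,  0.1075]), 'orientation': array([-83.0203,  89.9103,  10.1332]), 'force': array([ 0.4008, -0.1843,  0.3498]), 'opening': np.float64(0.0006)}
[[ 1.500e-03 -9.985e-01 -5.500e-02]
 [ 3.000e-04 -5.500e-02  9.985e-01]
 [-1.000e+00 -1.600e-03  2.000e-04]]
tool delta mm [46.48477746  0.49536905  0.20985971]
```

View pics/z5.png

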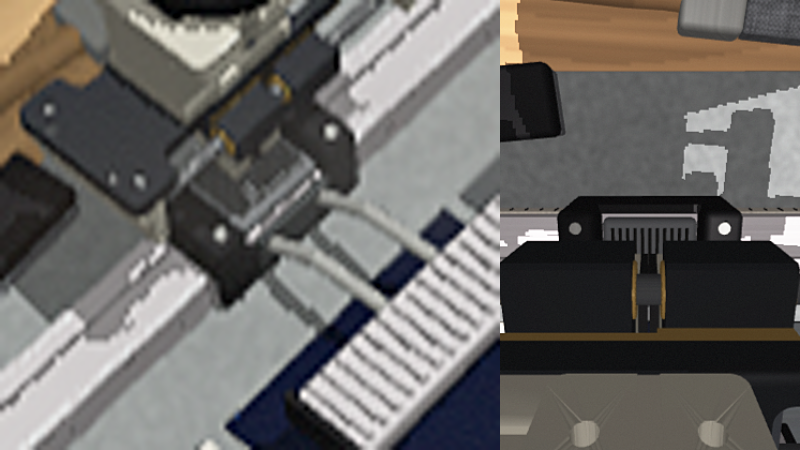

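The fingers look centred between the raised ends: finger seam at about 649, carriage screws at 574 and 724 in the composite. Now I'll descend, feeling for contact.

Emit:
{"name": "send_rows", "arguments": {
  "deltas": [
    {"dx":8,"dy":0,"dz":0,"ax":0,"ay":0,"az":0,"fingers":0},
    {"dx":8,"dy":0,"dz":0,"ax":0,"ay":0,"az":0,"fingers":0},
    {"dx":2,"dy":0,"dz":0,"ax":0,"ay":0,"az":0,"fingers":0},
    {"dx":0,"dy":0,"dz":0,"ax":0,"ay":0,"az":0,"fingers":0}
  ]
}}

```text
clock: 4.47
tool_pos: [0.5017, -0.0511, 0.0883]
orientation: [106.2, 90.0, -160.6]
force: [0.5, -0.2, 0.4]
opening: 0.0006
```

Emit:
{"name": "send_rows", "arguments": {
  "deltas": [
    {"dx":1.5,"dy":0,"dz":0,"ax":0,"ay":0,"az":0,"fingers":0},
    {"dx":0,"dy":0,"dz":0,"ax":0,"ay":0,"az":0,"fingers":0}
  ]
}}

```text
clock: 4.72
tool_pos: [0.5019, -0.0511, 0.0871]
orientation: [-66.2, 90.0, 27.0]
force: [0.6, -0.4, -0.3]
opening: 0.0002
```

Emit:
{"name": "send_rows", "arguments": {
  "deltas": [
    {"dx":1.5,"dy":0,"dz":0,"ax":0,"ay":0,"az":0,"fingers":0},
    {"dx":0,"dy":0,"dz":0,"ax":0,"ay":0,"az":0,"fingers":0}
  ]
}}

```text
clock: 4.97
tool_pos: [0.502, -0.0511, 0.0857]
orientation: [-90.3, 90.0, 2.8]
force: [-0.9, 1.6, 3.6]
opening: 0.0002
```

Emit:
{"name": "send_rows", "arguments": {
  "deltas": [
    {"dx":1.5,"dy":0,"dz":0,"ax":0,"ay":0,"az":0,"fingers":0},
    {"dx":1.5,"dy":0,"dz":0,"ax":0,"ay":0,"az":0,"fingers":0},
    {"dx":0,"dy":0,"dz":0,"ax":0,"ay":0,"az":0,"fingers":0}
  ]
}}

```text
clock: 5.35
tool_pos: [0.5021, -0.0511, 0.0828]
orientation: [-91.9, 90.0, 1.2]
force: [-1.2, 1.0, 5.5]
opening: 0.0003
```

Emit:
{"name": "send_rows", "arguments": {
  "deltas": [
    {"dx":0.7,"dy":0,"dz":0,"ax":0,"ay":0,"az":0,"fingers":0},
    {"dx":0,"dy":0,"dz":0,"ax":0,"ay":0,"az":0,"fingers":0}
  ]
}}

```text
clock: 5.6
tool_pos: [0.502, -0.0511, 0.0821]
orientation: [-96.9, 90.0, -3.7]
force: [-1.8, 0.8, 6.4]
opening: 0.0005
```

Emit:
{"name": "send_rows", "arguments": {
  "deltas": [
    {"dx":0,"dy":0,"dz":-1,"ax":0,"ay":0,"az":0,"fingers":0},
    {"dx":0,"dy":0,"dz":-2,"ax":0,"ay":0,"az":0,"fingers":0},
    {"dx":0,"dy":0,"dz":-3,"ax":0,"ay":0,"az":0,"fingers":0},
    {"dx":0,"dy":0,"dz":-3,"ax":0,"ay":0,"az":0,"fingers":0},
    {"dx":0,"dy":0,"dz":-3,"ax":0,"ay":0,"az":0,"fingers":0}
  ]
}}

```text
clock: 6.22
tool_pos: [0.5027, -0.0631, 0.0821]
orientation: [-81.1, 90.0, 12.1]
force: [-1.5, 2.7, 5.3]
opening: 0.0003
```

```bash
python3 - <<'E'
from h import *
a=snap('scene','s4')['image'];c=snap('top','t4')['image'];b=snap('wrist','w4')['image'];st()
cv2.imwrite('pics/z6.png',np.hstack([cv2.resize(c[140:260,250:350],(360,432),interpolation=cv2.INTER_CUBIC),cv2.resize(b[:,140:420],(288,432))]))
E
```

```text
{'clock': np.float64(6.375), 'tool_pos': array([ 0.5027, -0.0634,  0.0822]), 'orientation': array([-121.0512,   89.9725,  -27.8887]), 'force': array([-1.6821, -0.9691,  5.5979]), 'opening': np.float64(0.0006)}
[[ 4.000e-04 -9.985e-01 -5.520e-02]
 [-2.000e-04 -5.520e-02  9.985e-01]
 [-1.000e+00 -4.000e-04 -2.000e-04]]
```

View pics/z6.png

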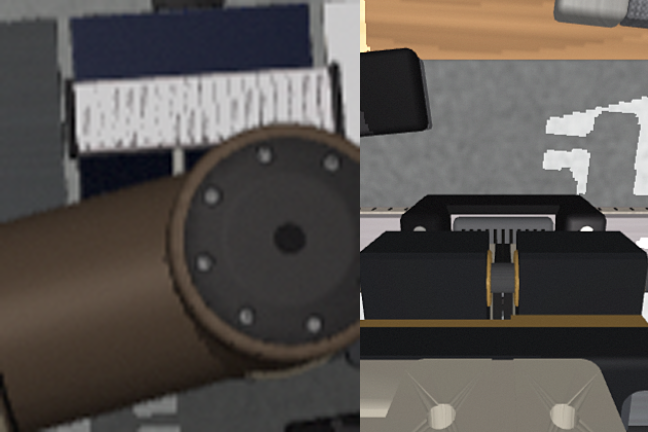

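The carriage moves with the fingers. It's still centred on the seam at 503 in the wrist view, and the force along the rail is about 2 N. I'll keep going.

Emit:
{"name": "send_rows", "arguments": {
  "deltas": [
    {"dx":0,"dy":0,"dz":-3,"ax":0,"ay":0,"az":0,"fingers":0},
    {"dx":0,"dy":0,"dz":-5,"ax":0,"ay":0,"az":0,"fingers":0},
    {"dx":0,"dy":0,"dz":-5,"ax":0,"ay":0,"az":0,"fingers":0},
    {"dx":0,"dy":0,"dz":-5,"ax":0,"ay":0,"az":0,"fingers":0},
    {"dx":0,"dy":0,"dz":-5,"ax":0,"ay":0,"az":0,"fingers":0},
    {"dx":0,"dy":0,"dz":-5,"ax":0,"ay":0,"az":0,"fingers":0},
    {"dx":0,"dy":0,"dz":-5,"ax":0,"ay":0,"az":0,"fingers":0},
    {"dx":0,"dy":0,"dz":-5,"ax":0,"ay":0,"az":0,"fingers":0},
    {"dx":0,"dy":0,"dz":-5,"ax":0,"ay":0,"az":0,"fingers":0},
    {"dx":0,"dy":0,"dz":-5,"ax":0,"ay":0,"az":0,"fingers":0}
  ]
}}

```text
clock: 7.62
tool_pos: [0.5054, -0.1111, 0.0822]
orientation: [-87.7, 90.0, 5.5]
force: [-2.5, 1.8, 5.8]
opening: 0.0003
```

Emit:
{"name": "send_rows", "arguments": {
  "deltas": [
    {"dx":0,"dy":0,"dz":-5,"ax":0,"ay":0,"az":0,"fingers":0},
    {"dx":0,"dy":0,"dz":-5,"ax":0,"ay":0,"az":0,"fingers":0},
    {"dx":0,"dy":0,"dz":-5,"ax":0,"ay":0,"az":0,"fingers":0},
    {"dx":0,"dy":0,"dz":-5,"ax":0,"ay":0,"az":0,"fingers":0},
    {"dx":0,"dy":0,"dz":-5,"ax":0,"ay":0,"az":0,"fingers":0},
    {"dx":0,"dy":0,"dz":-5,"ax":0,"ay":0,"az":0,"fingers":0},
    {"dx":0,"dy":0,"dz":-5,"ax":0,"ay":0,"az":0,"fingers":0},
    {"dx":0,"dy":0,"dz":-5,"ax":0,"ay":0,"az":0,"fingers":0}
  ]
}}

```text
clock: 8.62
tool_pos: [0.5076, -0.1511, 0.0822]
orientation: [-94.2, 90.0, -1.0]
force: [-1.0, 0.4, 5.8]
opening: 0.0008
```

Emit:
{"name": "send_rows", "arguments": {
  "deltas": [
    {"dx":0,"dy":0,"dz":-5,"ax":0,"ay":0,"az":0,"fingers":0},
    {"dx":0,"dy":0,"dz":-5,"ax":0,"ay":0,"az":0,"fingers":0},
    {"dx":0,"dy":0,"dz":-5,"ax":0,"ay":0,"az":0,"fingers":0},
    {"dx":0,"dy":0,"dz":-5,"ax":0,"ay":0,"az":0,"fingers":0},
    {"dx":0,"dy":0,"dz":-5,"ax":0,"ay":0,"az":0,"fingers":0},
    {"dx":0,"dy":0,"dz":-5,"ax":0,"ay":0,"az":0,"fingers":0},
    {"dx":0,"dy":0,"dz":-4,"ax":0,"ay":0,"az":0,"fingers":0},
    {"dx":0,"dy":0,"dz":-3,"ax":0,"ay":0,"az":0,"fingers":0}
  ]
}}

```text
clock: 9.62
tool_pos: [0.5096, -0.1881, 0.0821]
orientation: [-105.6, 90.0, -12.4]
force: [-1.3, 1.1, 6.2]
opening: 0.0003
```

```bash
python3 - <<'E'
from h import *
a=snap('scene','s5')['image'];b=snap('wrist','w5')['image'];st()
cv2.imwrite('pics/z7.png',np.hstack([cv2.resize(a[230:320,130:230],(440,396),interpolation=cv2.INTER_CUBIC),cv2.resize(b[:,140:420],(264,396))]))
E
```

```text
{'clock': np.float64(9.725), 'tool_pos': array([ 0.5097, -0.1884,  0.0822]), 'orientation': array([-133.2414,   89.9626,  -40.0783]), 'force': array([-1.7357, -2.2785,  6.3229]), 'opening': np.float64(0.0007)}
[[ 5.000e-04 -9.985e-01 -5.520e-02]
 [-4.000e-04 -5.520e-02  9.985e-01]
 [-1.000e+00 -5.000e-04 -4.000e-04]]
```

View pics/z7.png

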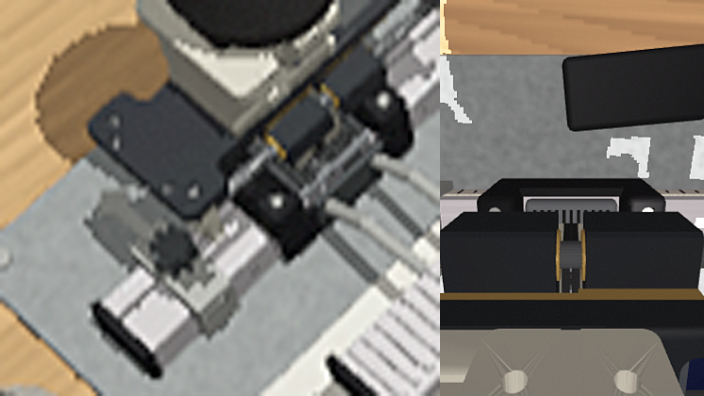

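It's tracking well and still centred, with roughly 30 mm left to the stop.

Emit:
{"name": "send_rows", "arguments": {
  "deltas": [
    {"dx":0,"dy":0,"dz":-3,"ax":0,"ay":0,"az":0,"fingers":0},
    {"dx":0,"dy":0,"dz":-4,"ax":0,"ay":0,"az":0,"fingers":0},
    {"dx":0,"dy":0,"dz":-4,"ax":0,"ay":0,"az":0,"fingers":0},
    {"dx":0,"dy":0,"dz":-4,"ax":0,"ay":0,"az":0,"fingers":0},
    {"dx":0,"dy":0,"dz":-4,"ax":0,"ay":0,"az":0,"fingers":0},
    {"dx":0,"dy":0,"dz":-3,"ax":0,"ay":0,"az":0,"fingers":0},
    {"dx":0,"dy":0,"dz":-2,"ax":0,"ay":0,"az":0,"fingers":0}
  ]
}}

```text
clock: 10.6
tool_pos: [0.5109, -0.212, 0.0822]
orientation: [-106.6, 90.0, -13.4]
force: [-1.2, 1.4, 6.1]
opening: 0.0002
```

Emit:
{"name": "send_rows", "arguments": {
  "deltas": [
    {"dx":0,"dy":0,"dz":-1.5,"ax":0,"ay":0,"az":0,"fingers":0},
    {"dx":0,"dy":0,"dz":-1.5,"ax":0,"ay":0,"az":0,"fingers":0}
  ]
}}

```text
clock: 10.85
tool_pos: [0.5111, -0.215, 0.0822]
orientation: [-109.1, 90.0, -16.0]
force: [-1.8, 1.4, 5.8]
opening: 0.0003
```

Emit:
{"name": "send_rows", "arguments": {
  "deltas": [
    {"dx":0,"dy":0,"dz":-1,"ax":0,"ay":0,"az":0,"fingers":0},
    {"dx":0,"dy":0,"dz":-1,"ax":0,"ay":0,"az":0,"fingers":0}
  ]
}}

```text
clock: 11.1
tool_pos: [0.5112, -0.2169, 0.0822]
orientation: [-106.4, 90.0, -13.2]
force: [-0.4, 1.2, 5.8]
opening: 0.0006
```

Emit:
{"name": "send_rows", "arguments": {
  "deltas": [
    {"dx":0,"dy":0,"dz":-1,"ax":0,"ay":0,"az":0,"fingers":0},
    {"dx":0,"dy":0,"dz":-1,"ax":0,"ay":0,"az":0,"fingers":0}
  ]
}}

```text
clock: 11.35
tool_pos: [0.5113, -0.2189, 0.0822]
orientation: [-107.8, 90.0, -14.7]
force: [-0.7, 0.6, 5.3]
opening: 0.0002
```

Still about 1 N, so no contact yet. I'll carry on in small steps.

Emit:
{"name": "send_rows", "arguments": {
  "deltas": [
    {"dx":0,"dy":0,"dz":-1,"ax":0,"ay":0,"az":0,"fingers":0},
    {"dx":0,"dy":0,"dz":-1,"ax":0,"ay":0,"az":0,"fingers":0}
  ]
}}

```text
clock: 11.6
tool_pos: [0.5114, -0.2208, 0.0822]
orientation: [-93.8, 90.0, -0.6]
force: [-0.8, 3.7, 5.3]
opening: 0.0004
```

Emit:
{"name": "send_rows", "arguments": {
  "deltas": [
    {"dx":0,"dy":0,"dz":-1,"ax":0,"ay":0,"az":0,"fingers":0},
    {"dx":0,"dy":0,"dz":-1,"ax":0,"ay":0,"az":0,"fingers":0}
  ]
}}

```text
clock: 11.85
tool_pos: [0.5117, -0.2225, 0.0821]
orientation: [-67.9, 89.9, 25.2]
force: [-0.7, 4.6, 6.0]
opening: 0.0006
```

```bash
python3 - <<'E'
from h import *
a=snap('scene','s6')['image'];b=snap('wrist','w6')['image'];st()
cv2.imwrite('pics/z8.png',np.hstack([cv2.resize(a[230:320,130:230],(440,396),interpolation=cv2.INTER_CUBIC),cv2.resize(b[120:260,210:350],(396,396),interpolation=cv2.INTER_CUBIC)])[:, :800])
E
```

```text
{'clock': np.float64(11.95), 'tool_pos': array([ 0.5117, -0.2225,  0.0821]), 'orientation': array([-73.2983,  89.9496,  19.8715]), 'force': array([-0.0696,  3.7459,  5.9675]), 'opening': np.float64(0.0006)}
[[ 8.000e-04 -9.985e-01 -5.530e-02]
 [ 3.000e-04 -5.530e-02  9.985e-01]
 [-1.000e+00 -8.000e-04  3.000e-04]]
```

View pics/z8.png

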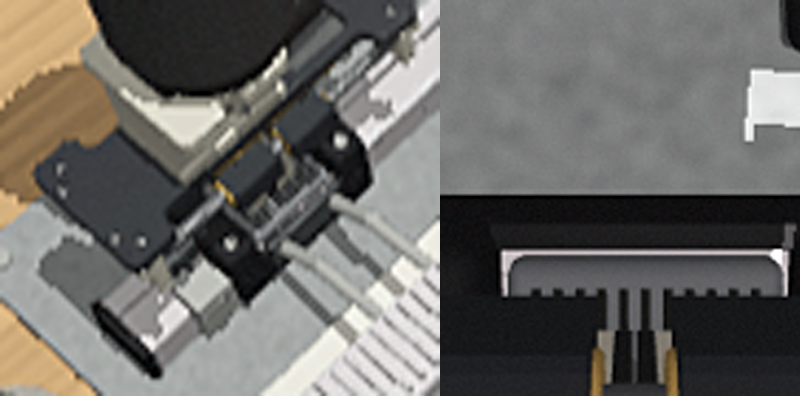

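Emit:
{"name": "send_rows", "arguments": {
  "deltas": [
    {"dx":0,"dy":0,"dz":-1,"ax":0,"ay":0,"az":0,"fingers":0},
    {"dx":0,"dy":0,"dz":-1,"ax":0,"ay":0,"az":0,"fingers":0},
    {"dx":0,"dy":0,"dz":0,"ax":0,"ay":0,"az":0,"fingers":0}
  ]
}}

```text
clock: 12.32
tool_pos: [0.512, -0.2245, 0.0822]
orientation: [-78.9, 89.9, 14.3]
force: [-0.2, 3.5, 5.4]
opening: 0.0006
```

```bash
python3 - <<'E'
from h import *
b=snap('wrist','w7')['image'];st()
cv2.imwrite('pics/z9.png',np.hstack([cv2.resize(cv2.imread('pics/w%d.png'%i)[170:260,200:360],(400,225),interpolation=cv2.INTER_CUBIC) for i in(5,7)]))
E
```

```text
{'clock': np.float64(12.375), 'tool_pos': array([ 0.512 , -0.2245,  0.0822]), 'orientation': array([-79.9519,  89.9359,  13.2216]), 'force': array([-0.0773,  3.9617,  6.54  ]), 'opening': np.float64(0.0003)}
[[ 1.100e-03 -9.985e-01 -5.540e-02]
 [ 3.000e-04 -5.540e-02  9.985e-01]
 [-1.000e+00 -1.100e-03  2.000e-04]]
```

View pics/z9.png

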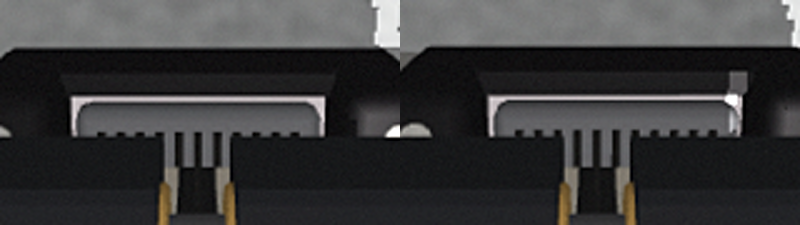

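The force levels off at about 4 N while the fingertips slide about 4 mm on the pad. The pad moved about 7 px in the wrist view, so the carriage is against the stop. Lifting straight up now.

Emit:
{"name": "send_rows", "arguments": {
  "deltas": [
    {"dx":-1,"dy":0,"dz":0,"ax":0,"ay":0,"az":0,"fingers":0},
    {"dx":-1.5,"dy":0,"dz":0,"ax":0,"ay":0,"az":0,"fingers":0},
    {"dx":-2,"dy":0,"dz":0,"ax":0,"ay":0,"az":0,"fingers":0},
    {"dx":-3,"dy":0,"dz":0,"ax":0,"ay":0,"az":0,"fingers":0},
    {"dx":-10,"dy":0,"dz":0,"ax":0,"ay":0,"az":0,"fingers":0},
    {"dx":-30,"dy":0,"dz":0,"ax":0,"ay":0,"az":0,"fingers":0},
    {"dx":-40,"dy":0,"dz":0,"ax":0,"ay":0,"az":0,"fingers":0},
    {"dx":-40,"dy":0,"dz":0,"ax":0,"ay":0,"az":0,"fingers":0},
    {"dx":-40,"dy":0,"dz":0,"ax":0,"ay":0,"az":0,"fingers":0},
    {"dx":0,"dy":0,"dz":0,"ax":0,"ay":0,"az":0,"fingers":0}
  ]
}}

```text
clock: 13.62
tool_pos: [0.5129, -0.2254, 0.2535]
orientation: [-105.4, 89.6, -12.2]
force: [-0.4, 0.5, -0.5]
opening: 0.0004
```

```bash
python3 - <<'E'
from h import *
snap('wrist','w8');snap('scene','s8');snap('top','t8');st()
a=cv2.imread('pics/s8.png')
cv2.imwrite('pics/z10.png',cv2.resize(a[230:320,130:250],None,fx=6,fy=6,interpolation=cv2.INTER_CUBIC))
E
```

```text
{'clock': np.float64(13.775), 'tool_pos': array([ 0.5109, -0.2248,  0.249 ]), 'orientation': array([ 55.0135,  89.9606, 148.1596]), 'force': array([-0.1477, -0.98  , -1.3039]), 'opening': np.float64(0.0004)}
[[-6.000e-04 -9.985e-01 -5.490e-02]
 [ 4.000e-04 -5.490e-02  9.985e-01]
 [-1.000e+00  6.000e-04  4.000e-04]]
```

View pics/w8.png

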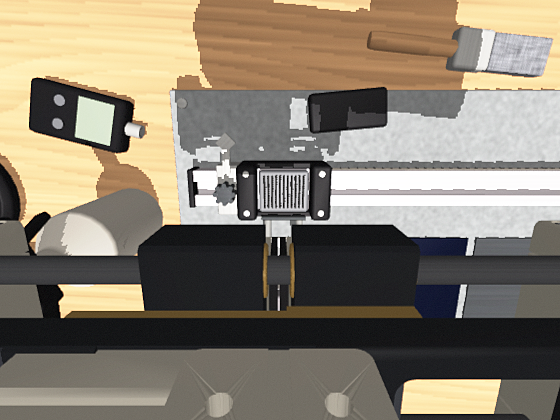

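View pics/z10.png

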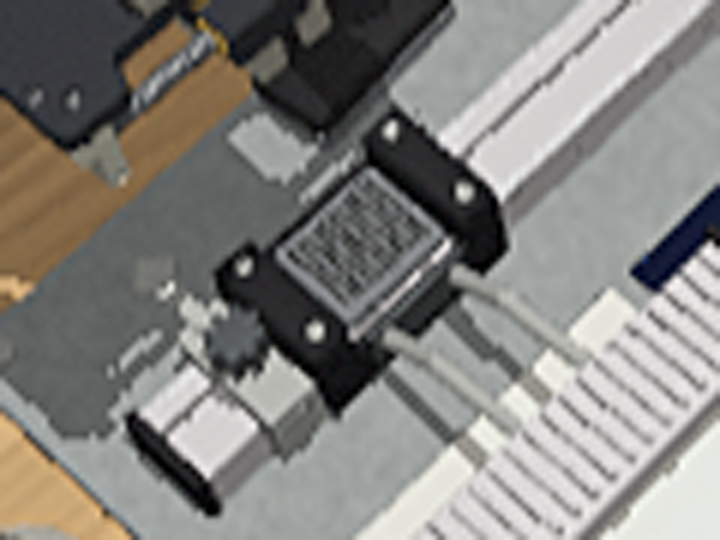

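View pics/s8.png

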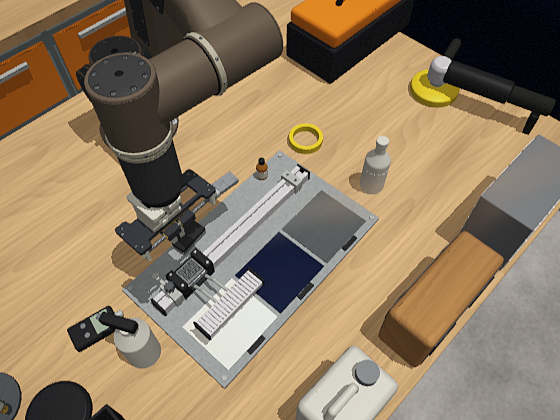

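The scene crop shows the carriage's end face flush with the stop block, and the pad up at about (365,248) in the crop. A numeric check follows.

```bash
python3 - <<'E'
from h import *
print('pad',ray('s8',130+365/6-.42,230+248/6-.42,.061),'expected',[.5123,-.2203])
a=cv2.imread('pics/w8.png')
cv2.imwrite('pics/z11.png',cv2.resize(a[150:230,180:340],None,fx=5,fy=5,interpolation=cv2.INTER_CUBIC))
E
```

```text
pad [ 0.51654572 -0.21972251  0.061     ] expected [0.5123, -0.2203]
```

View pics/z11.png

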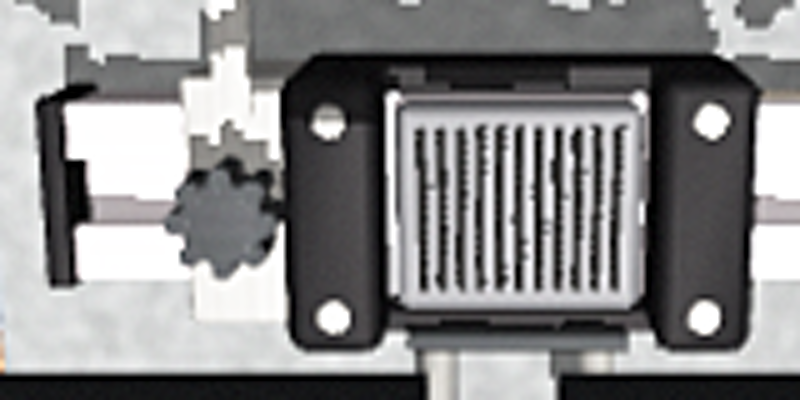

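The crop shows no gap between the carriage and the stop. Along the rail, the measured position agrees with the expected contact position to within 1 mm. Handing in.

```bash
python3 -c "
from plant import ctrl
print(ctrl.close_job())"
```

```text
the job is handed in; nothing more can be done
None
```

The lamp carriage now rests against the thumbscrew stop with its brake back on, and I've handed the job in; the last reading before that was 13.8 s on the clock.

- **Press:** with the fingers shut, I pressed the release pad about 4 mm, with 5 to 6.5 N on it throughout.
- **Push:** I slid the carriage about 170 mm along the rail, with only 1 to 3 N sideways. At the stop the force levelled off at about 4 N and the fingertips slipped about 4 mm on the pad, so the carriage was never forced.
- **Release:** I lifted the fingers straight up, so the brake gripped before they left the pad, then raised the arm clear.

**Last checks:**
- Both pictures show the carriage flush with the stop and the pad up.
- The pad is within 1 mm of the expected contact position along the rail. Across the rail my rough reading was 4 mm off, which I put down to picking the pixel by eye; the carriage can't move that way.
- The other bench items in view look unmoved.
- After lifting, the force reading was near zero.

The first two move calls were refused because their rows left out fields; nothing moved, and I resent them complete.

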